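Start the filler plug of a hammer gearbox in its thread

ROBOT

A 7-joint arm with a two-finger parallel gripper is mounted at the origin on the work surface. World frame = base frame: x ahead of the robot, y to its left, z up, the work surface at z = 0. Lengths are in m, angles in rad, forces in N, time in s.
With the tool pointing down it reaches from about 0.375 to 0.925 m from the base axis. Payload 3.1 kg.
Tool frame: the origin (TCP) lies midway between the tips of the shut fingers; the grasp point (between the pads) lies 19 mm behind it; z points along the fingers, y is the line along which they close (so a half turn about z gives the same grasp; the last joint's range is limited). The gripper opens to 85 mm and grips with 20 to 120 N. Pads are 22 mm wide; open, the fingers measure 114 mm over their backs; the gripper's body (76 mm by 85 mm) begins 54 mm behind the grasp point. The pads swing forward as they close: fully open they stand 13 mm farther back than shut.
Start: joints at [-1.365, 0.383, 0.044, 1.598, -0.018, 1.161, -0.05], TCP at [0.194, 0.62, 0.231] pointing down, gripper open.
Joint ranges: [-2.61, 2.61], [-0.41, 2.15], [-1.48, 1.57], [0, 2.5], [-1.57, 4.71], [0.05, 1.97], [-2.85, 2.85]. Speed limits (rad/s): [2.79, 2.79, 3.14, 3.14, 3.14, 3.14, 3.14].

INTERFACE

Orientations are given as [roll, pitch, yaw] about the fixed x, y, z axes, in that order (R = Rz(yaw) Ry(pitch) Rx(roll)).
In Python, from plant import env, cams, job_done gives the robot as it stands.
- The arm moves only by the tool send_rows, never from a script. Its argument "series" is a list of rows, each a list of 4 numbers: the shift along the tool's x, y, z scaled (see below), then the turn about the tool's z scaled (see below). A call has 1 to 20 rows; each row shifts and turns the commanded pose from where the row before left it, along the tool's axes as they then stand; what a row does not reach is not made up. The controller multiplies each number of a shift by 500 mm and each number of a turn by pi/2 rad. A row lasts 1/12 s, in which the tool goes at most 41.7 mm and 7.16 degrees, less where a joint would pass 70% of its speed; a pose out of reach is approached as far as the arm can. A call with a number of a shift or a turn outside -1 to 1 is refused whole. A call with a gripper value outside its range is refused whole. "claw" is the opening, from 0 (shut) to 1 (fully open), set as the call begins (left out, the last holds). The fingers move at their own pace and stop on an object; "grip_force" is the grip in N (left out, the last holds). Time passes only in rows, so rows that do not move let the fingers close. It gives the time, the measured TCP pose, the force, the opening and the grip force at its end, in the units of the state.
- env.get_obs(): the state, without advancing time (a new reading comes with each control period).
- cams.grab_frame(name): name is "side" or "top" or "wrist"; returns the picture (400x640x3 uint8, red, green, blue); there is no depth.
- cams.calibration(name): a dict with "fx", "fy", "cx", "cy" (pixels), "k1" (the pictures are not rectified: a ray, as slopes to the right and down, at radius r is drawn at 1 + k1 r^2 times it, then the intrinsics apply), "world_from_camera" (4x4, takes a point from camera to world coordinates); the wrist camera has in their place "tool_from_camera" (4x4, takes a point from camera to tool coordinates, whose origin is the TCP and whose axes are the flange's). Camera axes: x right, y down, z forward; pixel columns grow to the right and rows downward; lengths in m; the calibration is good to about 2 mm. A picture is of the moment at which its call begins: read the wrist's pose just before it. calibration takes no time and is no camera call.
- job_done(): hands the job in; it is judged then, once.
Trained networks look in the newest picture that a camera, given by its name, has taken for a name from the list of things; names that differ only in an ending like _2 or _b are one class to them, and where a whole thing is asked for, a point or a joint stands for the part that bears it (a point fixed in the world has none). Each returns a list of dicts, best first, with "score" (0 to 1); they miss things now and then, are a little off and sometimes report something else, mostly with a low value. They report only what shows in the picture. A call takes as long as a camera call. They do not tell look-alikes from the thing itself.
- cams.recognise(query, camera): "at" ([column, row] in pixels, amid what is visible of it).
- cams.outline_of(query, camera): "region" (400x640 bool, what is visible of it) and "at" ([column, row] in pixels, amid what is visible of it).
- cams.mark_of(query, camera): "at" ([column, row] in pixels: a listed point, or the origin of a listed thing).
The state is a dict: "t": time; "q": joint angles; "joint_vel": joint speeds; "effort": joint torques, N m; "tool_pos": TCP position; "ee_rot": TCP orientation; "wrist_force": force on the tool from outside, world axes, zero at the start; "torque": the same for the moment, N m; "grip_width": finger opening in m; "grip_force": force on a finger pad.
Only numpy, scipy, OpenCV 4.12 (cv2) and the standard library are available. Lean on these libraries where they do the work, as an engineer would, in place of code of your own. Each camera call takes 0.05 s, during which the arm holds its last target. There are 200 camera calls.

TASK

The orange winged screw plug stands loosely in the threaded boss of the hammer's gear housing, its thread not yet caught. Without lifting it out, turn it backward (counter-clockwise from above) until you feel it drop into the start of the thread, then turn it forward (clockwise) one full turn, and finish with the gripper still holding the plug still and upright by its wing, started but not screwed home. Leave the oil bottle, the screwdriver and the bearing where they are.

Things in the scene. Friction and masses are not known exactly. Their poses are not given: they have to be found in the camera images.
- housing: Fixed aluminium gear housing along its x axis: block 150 x 120 mm, 74 mm high, red motor barrel on its +x side (top 96 mm), dark chuck on -x. Origin on the bench on the axis of the threaded boss, z up. The boss is a 50 mm round tube, rim 105 mm above the bench; two yellow marks on the rim, on the +x and -x sides, show where its two thread ridges begin.
- boss_mouth (a point): Centre of the boss's rim, 105 mm above the bench; axes as the housing. Right-hand two-start thread, 14 mm lead: a clockwise turn sinks the plug 14 mm (2.2 mm per rad). The ridges begin flush with the rim at the yellow marks and wind down clockwise. About 2 mm vertical play in the thread; it ends about a third of a turn past the wanted place.
- plug: Loose screw plug, 0.13-0.23 kg: 24 mm steel stem to 30 mm below the origin; two thread lugs, 8 mm long, on its +x and -x sides; flange 36 mm diameter 30-35 mm above the origin; orange wing from there to 73 mm, 44 mm long (x), 14 mm thick (y). Origin on its axis at the lugs' underside, z up. Upright in the boss at the start, about 1 mm side play.
- plug_grip (a point): On the plug's axis 58 mm above its origin, 15 mm below the wing's top: height to grip from above across the wing's thickness. Turned counter-clockwise the plug climbs 2.2 mm per rad; about 0.3 rad after the wing passes the yellow marks it can drop about 6 mm, by its own weight if gripped loosely, else pushed down lightly. Turned on backward it climbs again.
- plug_dot (a point): White dot on top of the wing, 15 mm from the axis on the plug's +x side, 73 mm above the plug's origin. At the start the dot stands 0.7 to 1.8 rad clockwise of the housing's +x mark, and the plug's origin 1.5 to 4 mm below the boss mouth.
- oil: Orange oil bottle, 56 mm diameter, 150 mm tall, standing on the bench; origin at the centre of its underside. Leave alone.
- driver: Red-handled screwdriver lying on the bench; leave alone.
- bearing: Steel bearing ring, 48 mm outer diameter, 14 mm high, lying flat on the bench; origin at the centre of its underside. Leave alone.
Mind the look-alikes: they are no part of the job. What is meant by the plug is not purple, and is the smaller of those in its own colour.

How it is judged:
By the outcome, as a careful person would: the job done as asked, in the order asked, and still so for the second after the job is handed in, while the arm keeps its last pose, push and grip.
It also fails if it takes over 72 s, if anything falls off the work surface, if the arm or the gripper's body presses on something with over 40 N, if the wrist force passes 120 N, or if a joint passes its speed limit or range.

## Working session

There is one attempt and no reset: what is moved stays moved. The work goes in short steps, Python scripts to look and compute and a tool call to move; the robot and the scene stay as the last step left them, time stands still between calls to the robot, and variables do not carry over. Pictures are saved under pics/ and viewed, at most 10 in all, crops included, and the job is handed in when it is done.

Besides the shell and the picture viewer there is one more tool, called after "Emit:" by a JSON object that holds its "fn" and its "kwargs". send_rows: Moves the arm, as the interface text tells. Its arguments: {"type":"object","properties":{"series":{"type":"array"},"claw":{"type":"number"},"grip_force":{"type":"number"}},"required":["series"]}

```bash
mkdir -p pics; ls; python3 - <<'E'
from plant import env,cams
import cv2,numpy as np
o=env.get_obs();print(o)
for n in ("top","side"):
    im=cams.grab_frame(n);cv2.imwrite(f"pics/{n}0.png",im[:,:,::-1])
    for q in ("plug","plug_dot","boss_mouth","housing","oil"):
        print(n,q,[(np.round(d["at"],1).tolist(),round(d["score"],2)) for d in cams.mark_of(q,n)[:5]])
    c=cams.calibration(n);print({k:np.round(v,4).tolist() for k,v in c.items()})
E
```

```text
pics
{'t': 0.0, 'q': array([-1.36480589,  0.38384681,  0.04384189,  1.59955706, -0.01790803,
        1.16117184, -0.04989674]), 'joint_vel': array([ 0.00137128,  0.00165507, -0.00109671,  0.00232052, -0.00114878,
       -0.00082002,  0.0010588 ]), 'effort': array([-6.30948307e-05, -4.33452272e+01,  1.02445375e+00, -2.49525225e+01,
        1.06957703e-02,  1.13465893e-02,  5.09276205e-06]), 'tool_pos': array([0.19417091, 0.61935153, 0.22988747]), 'ee_rot': array([-3.13900573e+00,  1.35187302e-04,  2.83787512e+00]), 'wrist_force': array([-0.24469104,  0.83174015, -0.78905642]), 'torque': array([ 0.0130055 , -0.01905552, -0.02873721]), 'grip_force': 0.0, 'grip_width': 0.08589210354043997}
top plug [([246.1, 234.9], 0.66), ([288.8, 208.2], 0.65)]
top plug_dot [([242.6, 234.3], 0.82), ([290.6, 204.9], 0.54), ([334.4, 213.9], 0.4)]
top boss_mouth [([283.0, 207.6], 0.83)]
top housing [([292.4, 213.8], 0.7)]
top oil [([204.9, 268.5], 0.56)]
{'fx': 388.946, 'fy': 388.946, 'cx': 314.7586, 'cy': 200.5768, 'k1': 0.0005, 'world_from_camera': [[-0.1257, -0.9679, 0.2175, 0.3215], [-0.9921, 0.1232, -0.0251, 0.0091], [-0.0025, -0.2189, -0.9757, 1.3235], [0.0, 0.0, 0.0, 1.0]]}
side plug [([330.1, 295.2], 0.97), ([346.8, 229.9], 0.62), ([317.1, 232.9], 0.54)]
side plug_dot [([340.5, 264.1], 0.9), ([340.7, 200.7], 0.85), ([314.9, 199.3], 0.67)]
side boss_mouth [([320.7, 233.0], 0.76)]
side housing [([316.5, 268.9], 0.65), ([211.6, 344.2], 0.42), ([319.9, 231.0], 0.21)]
side oil [([356.5, 377.0], 0.81)]
{'fx': 484.5234, 'fy': 484.5234, 'cx': 318.95, 'cy': 200.5396, 'k1': 0.0021, 'world_from_camera': [[-0.9839, -0.1032, 0.1461, 0.4131], [-0.1776, 0.4682, -0.8656, 1.0095], [0.0209, -0.8775, -0.479, 0.7117], [0.0, 0.0, 0.0, 1.0]]}
```

```bash
cat > h.py <<'E'
import numpy as np,cv2
from plant import env,cams
from scipy.spatial.transform import Rotation as R
def W(n,o=None):
    c=cams.calibration(n)
    if n!="wrist": return c,np.array(c["world_from_camera"])
    T=np.eye(4);T[:3,:3]=R.from_euler("xyz",o["ee_rot"]).as_matrix();T[:3,3]=o["tool_pos"]
    return c,T@np.array(c["tool_from_camera"])
def onz(n,uv,z,o=None):
    c,T=W(n,o); d=(np.array(uv)-[c["cx"],c["cy"]])/[c["fx"],c["fy"]]; s=d.copy()
    for _ in range(5): s=d/(1+c["k1"]*(s@s))
    r=T[:3,:3]@[*s,1]; return T[:3,3]+r*(z-T[2,3])/r[2]
E
python3 - <<'E'
from h import *
print("boss top",onz("top",[283,207.6],.105),"side",onz("side",[320.7,233],.105))
for uv in ([288.8,208.2],):print("plug",onz("top",uv,.105))
for uv in ([290.6,204.9],[242.6,234.3]):print("dot",onz("top",uv,.175))
for uv in ([340.7,200.7],[314.9,199.3]):print("dots",onz("side",uv,.175))
a=cv2.imread("pics/top0.png")[140:300,180:380];b=cv2.imread("pics/side0.png")[170:390,200:420]
cv2.imwrite("pics/t1.png",cv2.resize(a,(750,600),interpolation=cv2.INTER_CUBIC))
cv2.imwrite("pics/s1.png",cv2.resize(b,(600,600),interpolation=cv2.INTER_CUBIC))
E
```

```text
boss top [0.58311681 0.08137005 0.105     ] side [0.56614099 0.06762331 0.105     ]
plug [0.57882825 0.0631828  0.105     ]
dot [0.57346531 0.05355326 0.175     ]
dot [0.50276386 0.20500267 0.175     ]
dots [0.52744008 0.02965348 0.175     ]
dots [0.58706752 0.03585538 0.175     ]
```

View pics/t1.png

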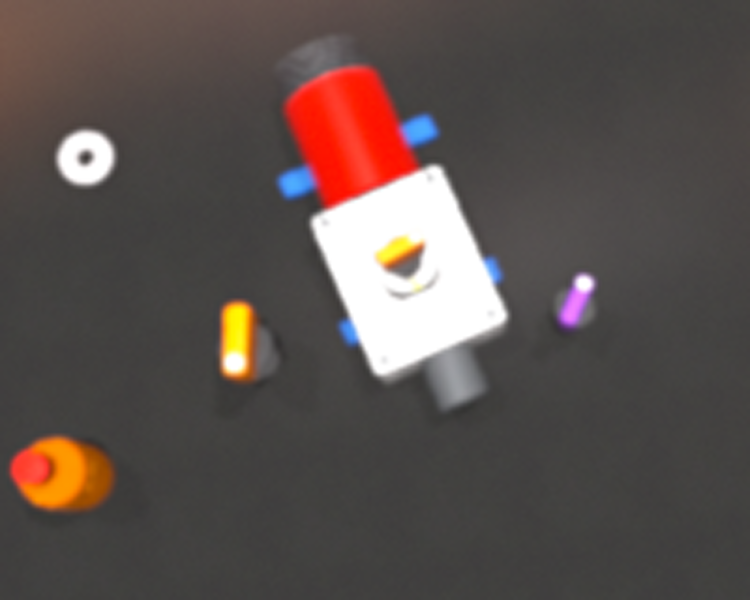

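View pics/s1.png

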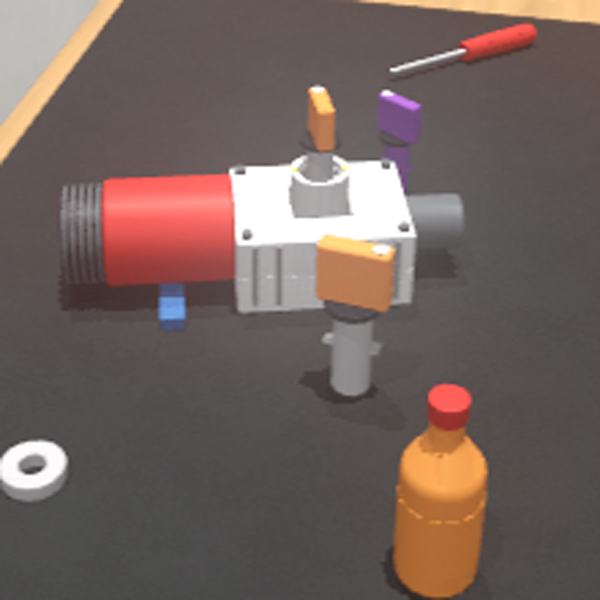

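The top and side views show the target. It is the smaller orange wing in the boss, near top pixel (287,207) and side pixel (317,202). Its dot end points away from the side camera. The larger orange plug and the purple one stand on the bench, so they're decoys.

Emit:
{"fn": "send_rows", "kwargs": {"series": [[0, 0, -0.07, 0], [0, 0, -0.07, 0], [0, 0, -0.07, 0]], "claw": 1}}

```text
t: 0.85
tool_pos: [0.1943, 0.6196, 0.3366]
ee_rot: [-3.139, 0.0, 2.838]
wrist_force: [1.2, -0.0, 0.7]
grip_width: 0.0853
grip_force: 0.0
```

Emit:
{"fn": "send_rows", "kwargs": {"series": [[-0.0587, -0.0462, 0, 0], [-0.0587, -0.0462, 0, 0], [-0.0587, -0.0462, 0, 0], [-0.0587, -0.0462, 0, 0], [-0.0587, -0.0462, 0, 0], [-0.0587, -0.0462, 0, 0], [-0.0587, -0.0462, 0, 0], [-0.0587, -0.0462, 0, 0], [-0.0587, -0.0462, 0, 0], [-0.0587, -0.0462, 0, 0], [-0.0587, -0.0462, 0, 0], [-0.0587, -0.0462, 0, 0], [-0.0587, -0.0462, 0, 0], [-0.0587, -0.0462, 0, 0], [-0.0587, -0.0462, 0, 0], [-0.0587, -0.0462, 0, 0], [-0.0587, -0.0462, 0, 0], [-0.0587, -0.0462, 0, 0], [0, 0, 0, 0], [0, 0, 0, 0]]}}

```text
t: 2.52
tool_pos: [0.5751, 0.0617, 0.3365]
ee_rot: [-3.141, 0.001, 2.831]
wrist_force: [-1.2, 1.0, 0.3]
grip_width: 0.0856
grip_force: 0.0
```

```bash
python3 - <<'E'
from h import *
o=env.get_obs();print(o["t"],o["q"],o["tool_pos"],o["ee_rot"],o["wrist_force"])
im=cams.grab_frame("wrist");cv2.imwrite("pics/w1.png",im[:,:,::-1])
print(np.round(cams.calibration("wrist")["tool_from_camera"],3))
for q,z in (("plug_dot",.175),("boss_mouth",.105),("plug_grip",.16),("plug",.102)):
    for d in cams.mark_of(q,"wrist")[:3]: print(q,np.round(d["at"],1),round(d["score"],2),onz("wrist",d["at"],z,o))
E
```

```text
2.5167 [-0.66202931  0.18352671  0.55610018  1.6658485  -0.09826686  1.32007076
  1.17094863] [0.57508608 0.06167486 0.3364852 ] [-3.14060242e+00  9.69551294e-04  2.83083028e+00] [-1.22609967  0.98157579  0.25588857]
[[ 0.    -0.946 -0.324  0.085]
 [ 1.     0.    -0.     0.   ]
 [ 0.001 -0.324  0.946 -0.143]
 [ 0.     0.     0.     1.   ]]
plug_dot [312.2 190.3] 0.9 [0.57895778 0.05260598 0.175     ]
plug_dot [438.8  62.8] 0.77 [0.49871697 0.20067629 0.175     ]
plug_dot [200.5 173.8] 0.68 [ 0.52753462 -0.05021358  0.175     ]
boss_mouth [322.  166.7] 0.97 [0.57315379 0.06550644 0.105     ]
plug_grip [205.6 162.5] 0.96 [ 0.51965681 -0.0466784   0.16      ]
plug_grip [430.2  88.3] 0.92 [0.51925639 0.19354846 0.16      ]
plug_grip [320.2 178.3] 0.91 [0.57303358 0.06316897 0.16      ]
plug [320.5 171.8] 0.85 [0.57940095 0.06156972 0.102     ]
plug [414.   89.5] 0.83 [0.51940413 0.19440026 0.102     ]
```

View pics/w1.png

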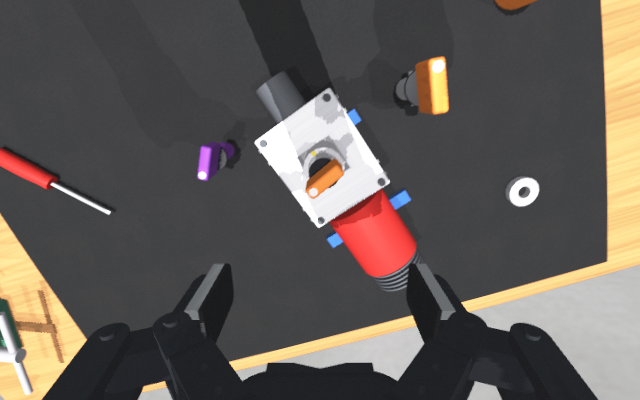

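The wrist view shows the plug's wing at (324,179) with its dot at (313,191). The housing axis runs from the chuck at (280,95) to the barrel end at (398,280). Next I'll measure the angles.

```bash
python3 - <<'E'
from h import *
o=env.get_obs()
im=cv2.imread("pics/w1.png")
P=lambda uv,z:onz("wrist",uv,z,o)[:2]
hsv=cv2.cvtColor(im,cv2.COLOR_BGR2HSV)
m=cv2.inRange(hsv,(8,110,60),(25,255,255));k=np.zeros_like(m);k[150:210,290:360]=m[150:210,290:360]
m=k; ys,xs=np.where(m>0); print(len(xs),xs.min(),xs.max(),ys.min(),ys.max())
pts=np.array([P((x,y),.17) for x,y in zip(xs,ys)]);r=cv2.minAreaRect((pts*1e3).astype(np.float32));print(r, (cv2.boxPoints(r)).round(1).tolist())
# red barrel axis at mid height ~ silhouettes
b=cv2.inRange(hsv,(0,150,60),(5,255,255))|cv2.inRange(hsv,(174,150,60),(180,255,255));b[:,:300]=0;b[:180]=0
n,l,s,c=cv2.connectedComponentsWithStats(b);i=1+s[1:,4].argmax();ys,xs=np.where(l==i)
pts=np.array([P((x,y),.06) for x,y in zip(xs,ys)]);r=cv2.minAreaRect((pts*1e3).astype(np.float32));print("barrel",r)
c=[P(p,.074) for p in ((263,143),(327,97),(386,181),(321,221))]; print(np.round(c,4).tolist(), [round(float(np.arctan2(*(c[b]-c[a])[::-1])),3) for a,b in ((1,2),(0,3),(1,0),(2,3))])
cr=im[140:220,270:370];cv2.imwrite("pics/w1c.png",cv2.resize(cr,(750,600),interpolation=cv2.INTER_CUBIC))
E
```

```text
717 306 343 151 198
((568.6895141601562, 75.35093688964844), (35.53611755371094, 49.08619689941406), 64.2097396850586) [[538.9000244140625, 70.0], [583.0999755859375, 48.70000076293945], [598.5, 80.69999694824219], [554.2999877929688, 102.0]]Traceback (most recent call last):
  File "<stdin>", line 12, in <module>
  File "<stdin>", line 4, in <lambda>
  File "h.py", line 10, in onz
    c,T=W(n,o); d=(np.array(uv)-[c["cx"],c["cy"]])/[c["fx"],c["fy"]]; s=d.copy()
        ~^^^^^
  File "h.py", line 5, in W
    c=cams.calibration(n)
ValueError: time passes only in moves, steps and waits
```

```bash
sed -i 's/^def W/import functools\ncal=functools.lru_cache(None)(cams.calibration)\ndef W/; s/c=cams.calibration(n)/c=cal(n)/' h.py; cat > ang.py <<'E'
from h import *
def hull(mask,z,o,n="wrist"):
    c=max(cv2.findContours(mask,cv2.RETR_EXTERNAL,cv2.CHAIN_APPROX_NONE)[0],key=cv2.contourArea)[:,0,:]
    p=np.array([onz(n,q,z,o)[:2] for q in c])*1e3
    return cv2.minAreaRect(p.astype(np.float32))
E
python3 - <<'E'
from ang import *
o=env.get_obs();im=cv2.imread("pics/w1.png")
P=lambda uv,z:onz("wrist",uv,z,o)[:2]
hsv=cv2.cvtColor(im,cv2.COLOR_BGR2HSV)
m=cv2.inRange(hsv,(5,130,60),(25,255,255));m[:158]=0;m[210:]=0;m[:,:295]=0;m[:,355:]=0
r=hull(m,.17,o);print("wing",r,cv2.boxPoints(r).round().tolist())
b=cv2.inRange(hsv,(0,150,60),(5,255,255))|cv2.inRange(hsv,(174,150,60),(180,255,255));b[:,:300]=0;b[:180]=0
print("barrel",hull(b,.06,o))
c=[P(p,.074) for p in ((263,143),(327,97),(386,181),(321,221))]; print(np.round(c,4).tolist(), [round(float(np.arctan2(*(c[b]-c[a])[::-1])),3) for a,b in ((1,2),(0,3),(1,0),(2,3))])
cr=im[140:220,270:370];cv2.imwrite("pics/w1c.png",cv2.resize(cr,(750,600),interpolation=cv2.INTER_CUBIC))
E
```

```text
wing ((570.1792602539062, 73.15248107910156), (20.602022171020508, 45.17231750488281), 23.172208786010742) [[552.0, 90.0], [570.0, 48.0], [589.0, 56.0], [571.0, 98.0]]
barrel ((709.644775390625, 116.60607147216797), (127.02825164794922, 90.67708587646484), 17.139467239379883)
[[0.5248, 0.0059], [0.4949, 0.1022], [0.6223, 0.1476], [0.6522, 0.046]] [0.343, 0.305, -1.27, -1.285]
```

View pics/w1c.png

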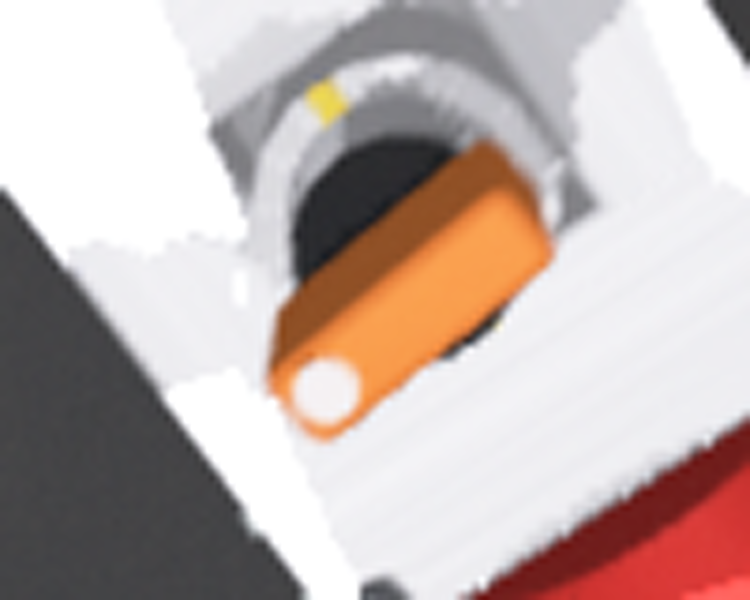

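The wrist crop shows the wing's top face. The dot is at crop (326,390), and the long edges run (340,435) to (550,262) and (275,375) to (500,190).

```bash
python3 - <<'E'
from h import *
o=env.get_obs()
P=lambda u,v,z:onz("wrist",(270+u/7.5,140+v/7.5),z,o)[:2]
z=.1755
for a,b in (((550,262),(340,435)),((500,190),(275,375))):
    d=P(*b,z)-P(*a,z);print(np.arctan2(d[1],d[0]))
e1=(P(270,385,z)+P(325,440,z))/2;e2=(P(500,185,z)+P(550,258,z))/2;d=P(326,390,z);print("center",(e1+e2)/2,"len",np.linalg.norm(e1-e2),e1,e2,"dot",d)
for y in ((325,102),(495,325)):print("mark",P(*y,.105))
print(o["q"],o["ee_rot"])
E
```

```text
-1.1587933447247898
-1.1677347845920072
center [0.57290961 0.0737206 ] len 0.04080072726908846 [0.58117191 0.05506827] [0.56464732 0.09237292] dot [0.57922739 0.05978252]
mark [0.55261522 0.06666945]
mark [0.59676317 0.08257525]
[-0.66673594  0.18196476  0.54997208  1.66742092 -0.09873826  1.32012987
  1.17109626] [ 3.14091161e+00 -7.24457197e-04  2.84144336e+00]
```

Emit:
{"fn": "send_rows", "kwargs": {"series": [[0, 0, 0.02, 0.0787], [0, 0, 0.02, 0.0787], [0, 0, 0.02, 0.0787], [0, 0, 0.02, 0.0787], [0, 0, 0.02, 0.0787], [0, 0, 0.02, 0.0787], [0, 0, 0.02, 0.0787], [0, 0, 0, 0], [0, 0, 0, 0], [0, 0, 0, 0], [0, 0, 0, 0], [0, 0, 0, 0]]}}

```text
t: 3.77
tool_pos: [0.5747, 0.0657, 0.2672]
ee_rot: [3.14, -0.0, 1.974]
wrist_force: [0.5, -0.5, -0.6]
grip_width: 0.0852
grip_force: 0.0
```

```bash
python3 - <<'E'
from h import *
o=env.get_obs();print(o["t"],o["q"],o["joint_vel"].round(3),o["tool_pos"],o["ee_rot"],o["wrist_force"])
im=cams.grab_frame("wrist");cv2.imwrite("pics/w2.png",im[:,:,::-1])
for q,z in (("plug_dot",.1755),("boss_mouth",.105),("plug_grip",.16)):
    for d in cams.mark_of(q,"wrist")[:3]: print(q,np.round(d["at"],1),round(d["score"],2),onz("wrist",d["at"],z,o))
c=im[100:260,220:420,::-1];cv2.imwrite("pics/w2c.png",cv2.resize(c,(750,600),interpolation=cv2.INTER_CUBIC))
E
```

```text
3.7667 [-0.73633187  0.24541954  0.64705661  1.76080104 -0.15919829  1.18639374
  0.35924508] [ 0.004  0.002  0.002  0.003  0.    -0.002 -0.005] [0.57466793 0.06570137 0.267196  ] [ 3.13993324e+00 -6.14083761e-06  1.97398455e+00] [ 0.49510528 -0.52168198 -0.58907517]
plug_dot [240.6 287.7] 0.85 [ 0.5394965  -0.03235809  0.1755    ]
plug_dot [321.  221.9] 0.55 [0.58054067 0.05436488 0.1755    ]
boss_mouth [319.4 184. ] 0.7 [0.57434483 0.0656122  0.105     ]
plug_grip [330.2  13.5] 0.93 [0.52569188 0.19929877 0.16      ]
plug_grip [235.5 268.1] 0.72 [ 0.52834095 -0.02543077  0.16      ]
plug_grip [317.3 201.6] 0.57 [0.5728226  0.06452966 0.16      ]
```

View pics/w2c.png

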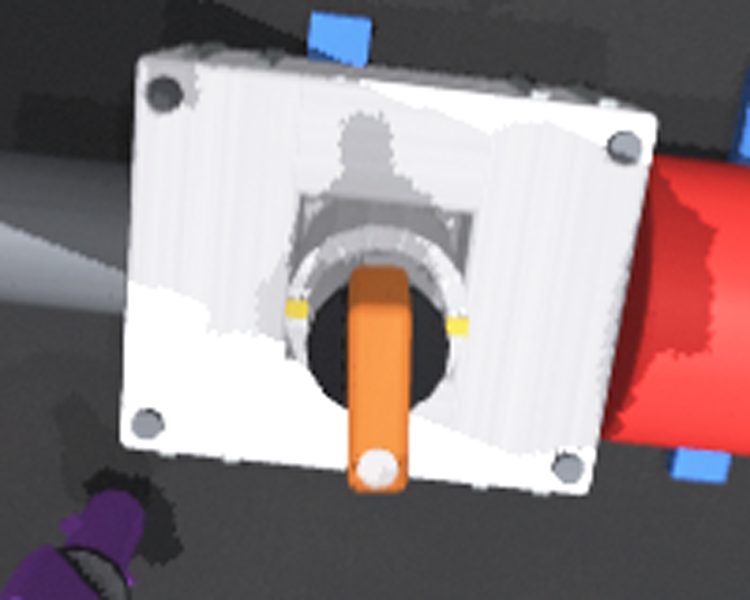

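The crop shows the wing aligned with the tool x axis at crop (379,390), with the dot at (377,467). The yellow marks are at (297,309) and (457,326).

```bash
python3 - <<'E'
from h import *
o=env.get_obs();print(cal("wrist")["cx"])
P=lambda u,v,z:onz("wrist",(220+u/3.75,100+v/3.75),z,o)[:2]
a,b=P(297,309,.105),P(457,326,.105);d=b-a
print("marks",a,b,(a+b)/2,np.linalg.norm(d),"yaw",np.arctan2(d[1],d[0]))
z=.1755
print("dot",P(377,467,z),"end",P(378,490,z),"far",P(380,312,z))
f=P(378,490,z)-P(380,312,z);print(np.linalg.norm(f),np.arctan2(f[1],f[0]))
R2=R.from_euler("xyz",o["ee_rot"]).as_matrix()
for p in ((a+b)/2,P(377,467,z)): print("tool-frame",R2.T@(np.r_[p,0]-np.r_[o["tool_pos"][:2],0]))
E
```

```text
319.47257350149516
marks [0.5541648  0.05885408] [0.5962793  0.07154281] [0.57522205 0.06519844] 0.04398448298642932 yaw 0.2926411188552585
dot [0.58060996 0.05191981] end [0.5829775  0.04693535] far [0.56736846 0.0845521 ]
0.040726675389567646 -1.1774695564706792
tool-frame [-5.11223047e-04  7.11000427e-04  4.43013854e-07]
tool-frame [-1.48393585e-02  4.73850667e-04  6.80425956e-07]
```

Emit:
{"fn": "send_rows", "kwargs": {"series": [[0, 0.0001, 0.0315, 0], [0, 0.0001, 0.0315, 0], [0, 0.0001, 0.0315, 0], [0, 0.0001, 0.0315, 0], [0, 0.0001, 0.0315, 0], [0, 0.0001, 0.0315, 0], [0, 0.0001, 0.0315, 0], [0, 0.0001, 0.0315, 0], [0, 0, 0, 0], [0, 0, 0, 0], [0, 0, 0, 0]]}}

```text
t: 4.88
tool_pos: [0.5753, 0.0655, 0.1411]
ee_rot: [3.14, 0.0, 1.972]
wrist_force: [0.7, -0.3, 0.3]
grip_width: 0.0852
grip_force: 0.0
```

Emit:
{"fn": "send_rows", "kwargs": {"series": [[0, 0, 0, 0], [0, 0, 0, 0], [0, 0, 0, 0], [0, 0, 0, 0], [0, 0, 0, 0], [0, 0, 0, 0], [0, 0, 0, 0], [0, 0, 0, 0], [0, 0, 0, 0], [0, 0, 0, 0]], "claw": 0.2, "grip_force": 20}}

```text
t: 5.72
tool_pos: [0.5745, 0.0656, 0.1402]
ee_rot: [-3.142, -0.0, 1.973]
wrist_force: [0.0, -0.5, 0.2]
grip_width: 0.0168
grip_force: 0.0
```

Emit:
{"fn": "send_rows", "kwargs": {"series": [[0, 0, 0, 0], [0, 0, 0, 0], [0, 0, 0, -0.05], [0, 0, 0, -0.05], [0, 0, 0, -0.05], [0, 0, 0, -0.05], [0, 0, 0, -0.05], [0, 0, 0, -0.05], [0, 0, 0, -0.05], [0, 0, 0, -0.05], [0, 0, 0, -0.05], [0, 0, 0, -0.05], [0, 0, 0, -0.05], [0, 0, 0, -0.05], [0, 0, 0, -0.05], [0, 0, 0, -0.05], [0, 0, 0, -0.05], [0, 0, 0, -0.05], [0, 0, 0, 0], [0, 0, 0, 0]], "claw": 0.18}}

```text
t: 7.38
tool_pos: [0.5753, 0.0652, 0.1408]
ee_rot: [-3.141, 0.002, -3.056]
wrist_force: [-0.4, -0.7, 0.7]
grip_width: 0.0156
grip_force: 0.6
```

```bash
python3 - <<'E'
from h import *
o=env.get_obs();print(o["t"],o["q"][6],o["tool_pos"],o["ee_rot"][2],o["wrist_force"],o["torque"],o["grip_width"])
for n in ("side","wrist"): cv2.imwrite(f"pics/{n}_a.png",cams.grab_frame(n)[:,:,::-1])
a=cv2.imread("pics/side_a.png")[150:270,260:380];b=cv2.imread("pics/wrist_a.png")[200:400,220:420]
cv2.imwrite("pics/a.png",np.hstack([cv2.resize(x,(400,400),interpolation=cv2.INTER_CUBIC) for x in (a,b)]))
E
```

```text
7.3833 1.5979424702772276 [0.57525784 0.06517382 0.14083643] -3.055738387501816 [-0.40936901 -0.73306575  0.6889242 ] [-0.10208589 -0.1349807  -0.01869743] 0.015568447032467812
```

View pics/a.png

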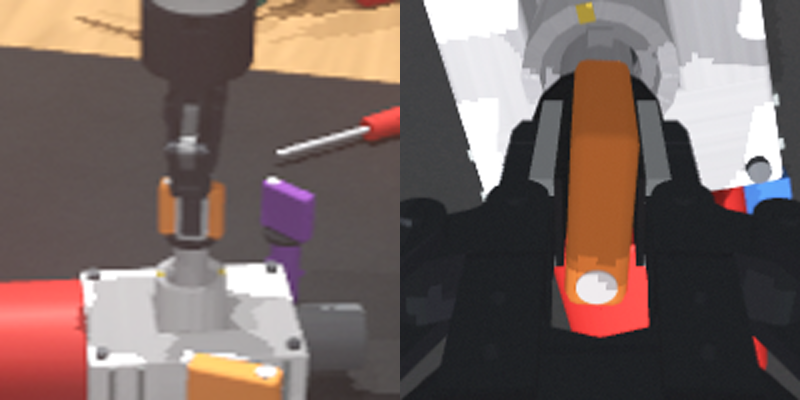

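The wing has followed the tool. In the side crop, the flange at (193,250) sits clear above the rim at (190,270). Now I'll continue and track the wing height by its orange pixels.

Emit:
{"fn": "send_rows", "kwargs": {"series": [[0, 0, 0, -0.05], [0, 0, 0, -0.05], [0, 0, 0, -0.05], [0, 0, 0, -0.05], [0, 0, 0, 0], [0, 0, 0, 0]]}}

```text
t: 7.98
tool_pos: [0.5748, 0.0652, 0.1405]
ee_rot: [-3.141, 0.0, -2.742]
wrist_force: [-0.6, -1.0, 3.8]
grip_width: 0.0156
grip_force: 2.0
```

```bash
cat > ht.py <<'E'
from h import *
def low(im):
    hsv=cv2.cvtColor(im,cv2.COLOR_BGR2HSV);m=cv2.inRange(hsv,(5,110,60),(25,255,255))[190:232,300:335]
    p=m.sum(0)>0; ys=np.where(m>0)[0]
    # subpixel lower edge: intensity (saturation) profile of outer columns
    s=hsv[190:232,300:335,1].astype(float)
    out=[]
    for c in np.where((m>0).sum(0)>8)[0]:
        col=s[:,c]; i=np.where(m[:,c]>0)[0].max()
        out.append((c+300,i+190))
    return len(ys),ys.mean()+190,out
E
python3 - <<'E'
from ht import *
o=env.get_obs();print(o["t"],o["q"][6],o["tool_pos"],o["ee_rot"][2],o["wrist_force"],o["torque"],o["grip_width"])
im=cams.grab_frame("side")[:,:,::-1].copy();cv2.imwrite("pics/side_b.png",im)
for n in "ab":print(low(cv2.imread(f"pics/side_{n}.png")))
E
```

```text
7.9833 1.889135623163174 [0.5747887  0.06519456 0.14049097] -2.742479504460652 [-0.57755773 -1.00319195  3.75749923] [-0.4148273   0.00781749  0.00284622] 0.015615139802606474
(136, np.float64(212.51470588235293), [(np.int64(307), np.int64(214)), (np.int64(308), np.int64(219)), (np.int64(309), np.int64(219)), (np.int64(310), np.int64(219)), (np.int64(311), np.int64(219)), (np.int64(323), np.int64(221)), (np.int64(324), np.int64(221)), (np.int64(325), np.int64(221)), (np.int64(326), np.int64(231))])
(125, np.float64(212.792), [(np.int64(308), np.int64(220)), (np.int64(309), np.int64(220)), (np.int64(310), np.int64(221)), (np.int64(311), np.int64(220)), (np.int64(312), np.int64(220)), (np.int64(313), np.int64(220)), (np.int64(325), np.int64(219)), (np.int64(326), np.int64(231))])
```

Emit:
{"fn": "send_rows", "kwargs": {"series": [[0, 0, 0, -0.05], [0, 0, 0, -0.05], [0, 0, 0, 0], [0, 0, 0, 0]]}}

```text
t: 8.37
tool_pos: [0.575, 0.0659, 0.1404]
ee_rot: [-3.141, 0.001, -2.585]
wrist_force: [0.5, 0.0, 2.4]
grip_width: 0.0155
grip_force: 1.4
```

```bash
python3 - <<'E'
from ht import *
o=env.get_obs();print(o["t"],o["q"][6],o["tool_pos"],o["ee_rot"][2],o["wrist_force"],o["torque"],o["grip_width"],o["grip_force"])
im=cams.grab_frame("side")[:,:,::-1].copy();cv2.imwrite("pics/side_c.png",im);n,m,l=low(im);print(n,m,[(int(a),int(b)) for a,b in l])
E
```

```text
8.3667 2.035187745437035 [0.57497918 0.06592803 0.14043156] -2.5854481688220443 [0.50751912 0.03879565 2.39676313] [-0.21857257 -0.23490048 -0.01627313] 0.015475188414105499 1.4442561571377155
143 213.46153846153845 [(308, 220), (309, 221), (310, 222), (311, 221), (312, 221), (313, 221), (314, 221), (325, 219), (326, 231)]
```

Emit:
{"fn": "send_rows", "kwargs": {"series": [[0, 0, 0, -0.05], [0, 0, 0, 0], [0, 0, 0, 0]]}}

```text
t: 8.67
tool_pos: [0.5747, 0.0661, 0.1402]
ee_rot: [3.142, 0.001, -2.507]
wrist_force: [1.8, -0.2, 1.9]
grip_width: 0.0152
grip_force: 1.5
```

```bash
python3 - <<'E'
from ht import *
o=env.get_obs();print(o["t"],o["q"][6],o["tool_pos"],o["ee_rot"][2],o["wrist_force"],o["torque"],o["grip_width"],o["grip_force"])
im=cams.grab_frame("side")[:,:,::-1].copy();cv2.imwrite("pics/side_d.png",im);n,m,l=low(im);print(n,m,[(int(a),int(b)) for a,b in l])
E
```

```text
8.6667 2.108487443957758 [0.57474422 0.06610576 0.14017543] -2.506811318339285 [ 1.77172057 -0.17842911  1.92068382] [-0.06402706 -0.26916564  0.00660543] 0.015221501947210097 1.4591169008031102
148 213.8918918918919 [(307, 218), (308, 221), (309, 222), (310, 222), (311, 222), (312, 222), (313, 221), (314, 221), (325, 218), (326, 231)]
```

Emit:
{"fn": "send_rows", "kwargs": {"series": [[0, 0, 0, -0.04], [0, 0, 0, -0.04], [0, 0, 0, 0], [0, 0, 0, 0], [0, 0, 0, 0]]}}

```text
t: 9.13
tool_pos: [0.5737, 0.0657, 0.1395]
ee_rot: [3.14, -0.002, -2.381]
wrist_force: [-0.3, -0.8, -0.7]
grip_width: 0.0156
grip_force: 0.0
```

```bash
python3 - <<'E'
from ht import *
o=env.get_obs();print(o["t"],o["q"][6],o["tool_pos"],o["ee_rot"][2],o["wrist_force"],o["torque"],o["grip_width"],o["grip_force"])
im=cams.grab_frame("side")[:,:,::-1].copy();cv2.imwrite("pics/side_e.png",im);n,m,l=low(im);print(n,m,[(int(a),int(b)) for a,b in l])
cv2.imwrite("pics/wrist_e.png",cams.grab_frame("wrist")[:,:,::-1])
f=lambda n:cv2.resize(cv2.imread(f"pics/{n}.png")[185:245,290:350],(400,400),interpolation=cv2.INTER_CUBIC)
cv2.imwrite("pics/cmp.png",np.hstack([f("side_b"),f("side_e")]))
E
```

```text
9.1333 2.226779181084499 [0.57366218 0.06566182 0.13953187] -2.3805876975379707 [-0.349476   -0.83609672 -0.66021182] [ 0.05047865 -0.00672058  0.01099712] 0.015588785838856986 0.03905615536496043
137 216.32116788321167 [(309, 223), (310, 224), (311, 224), (312, 224), (313, 224), (314, 224), (315, 223), (316, 223), (326, 231)]
```

View pics/cmp.png

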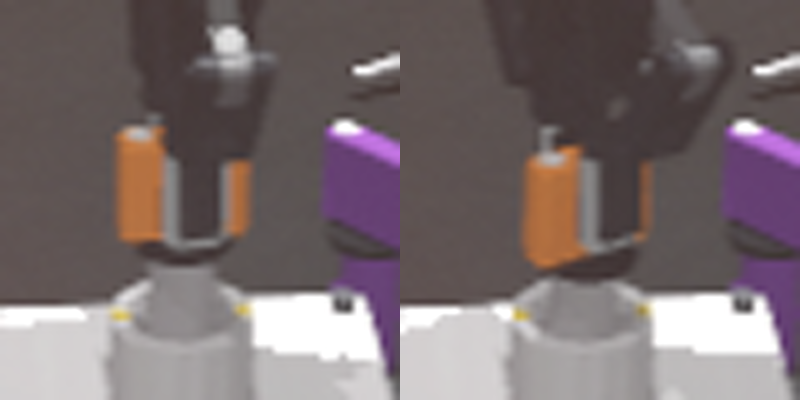

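The comparison shows the plug has dropped: the wing's lower edge went from about (140,240) to (545,265), roughly 6 mm. Now I'll grip firmly and turn clockwise while sinking 2.23 mm/rad.

Emit:
{"fn": "send_rows", "kwargs": {"series": [[0, 0, 0, 0], [0, 0, 0, 0], [0, 0, 0, 0], [0, 0, 0, 0], [0, 0, 0, 0]], "claw": 0, "grip_force": 25}}

```text
t: 9.65
tool_pos: [0.5743, 0.0655, 0.14]
ee_rot: [3.141, -0.001, -2.379]
wrist_force: [0.1, -0.6, -1.9]
grip_width: 0.0138
grip_force: 28.2
```

Emit:
{"fn": "send_rows", "kwargs": {"series": [[0, 0, 0.00035, 0.05], [0, 0, 0.00035, 0.05], [0, 0, 0.00035, 0.05], [0, 0, 0.00035, 0.05], [0, 0, 0.00035, 0.05], [0, 0, 0.00035, 0.05], [0, 0, 0.00035, 0.05], [0, 0, 0.00035, 0.05], [0, 0, 0, 0]]}}

```text
t: 10.4
tool_pos: [0.5742, 0.0658, 0.1386]
ee_rot: [3.142, -0.001, -3.008]
wrist_force: [0.4, -0.8, -2.0]
grip_width: 0.0135
grip_force: 28.3
```

Emit:
{"fn": "send_rows", "kwargs": {"series": [[0, 0, 0.0005, 0.05], [0, 0, 0.0005, 0.05], [0, 0, 0.0005, 0.05], [0, 0, 0.0005, 0.05], [0, 0, 0.0005, 0.05], [0, 0, 0.0005, 0.05], [0, 0, 0.0005, 0.05], [0, 0, 0.0005, 0.05], [0, 0, 0, 0]]}}

```text
t: 11.15
tool_pos: [0.5748, 0.0655, 0.1373]
ee_rot: [3.142, 0.0, 2.648]
wrist_force: [0.0, 0.0, 1.0]
grip_width: 0.0133
grip_force: 28.6
```

Emit:
{"fn": "send_rows", "kwargs": {"series": [[0, 0, 0.0004, 0.05], [0, 0, 0.0004, 0.05], [0, 0, 0.0004, 0.05], [0, 0, 0.0004, 0.05], [0, 0, 0.0004, 0.05], [0, 0, 0.0004, 0.05], [0, 0, 0.0004, 0.05], [0, 0, 0.0004, 0.05], [0, 0, 0, 0]]}}

```text
t: 11.9
tool_pos: [0.575, 0.066, 0.1359]
ee_rot: [3.141, -0.0, 2.022]
wrist_force: [-0.5, 0.3, 2.8]
grip_width: 0.0134
grip_force: 28.8
```

Now it is resting lightly on the lower ridge. I'll continue the last 1.26 rad of this half turn.

Emit:
{"fn": "send_rows", "kwargs": {"series": [[0, 0, 0.00035, 0.05], [0, 0, 0.00035, 0.05], [0, 0, 0.00035, 0.05], [0, 0, 0.00035, 0.05], [0, 0, 0.00035, 0.05], [0, 0, 0.00035, 0.05], [0, 0, 0.00035, 0.05], [0, 0, 0.00035, 0.05], [0, 0, 0.00035, 0.05], [0, 0, 0.00035, 0.05], [0, 0, 0.00035, 0.05], [0, 0, 0.00035, 0.05], [0, 0, 0.00035, 0.05], [0, 0, 0.00035, 0.05], [0, 0, 0.00035, 0.05], [0, 0, 0.00035, 0.05], [0, 0, 0, 0], [0, 0, 0, 0]]}}

```text
t: 13.4
tool_pos: [0.576, 0.0662, 0.1331]
ee_rot: [3.14, -0.003, 0.768]
wrist_force: [2.7, 0.6, 1.1]
grip_width: 0.0136
grip_force: 28.7
```

```bash
python3 - <<'E'
from h import *
o=env.get_obs();print(o["t"],o["q"],o["tool_pos"],o["ee_rot"],o["wrist_force"],o["torque"])
E
```

```text
13.4 [-0.87651954  0.48398043  0.86245668  1.88835872 -0.44352233  0.96873063
 -0.61595673] [0.57597573 0.06616936 0.13310888] [ 3.13987777e+00 -2.56285859e-03  7.67918235e-01] [2.69752722 0.59574628 1.09530771] [ 0.1614241  -0.56409574  0.023977  ]
```

Emit:
{"fn": "send_rows", "kwargs": {"series": [[0, 0, 0, 0], [0, 0, 0, 0], [0, 0, 0, 0], [0, 0, 0, 0], [0, 0, 0, 0], [0, 0, 0, 0], [0, 0, 0, 0], [0, 0, 0, 0]], "claw": 0.85}}

```text
t: 14.07
tool_pos: [0.5745, 0.0656, 0.1324]
ee_rot: [-3.142, 0.0, 0.763]
wrist_force: [0.0, -0.1, -0.5]
grip_width: 0.0721
grip_force: 0.0
```

Emit:
{"fn": "send_rows", "kwargs": {"series": [[0, 0, 0, -0.05], [0, 0, 0, -0.05], [0, 0, 0, -0.05], [0, 0, 0, -0.05], [0, 0, 0, -0.05], [0, 0, 0, -0.05], [0, 0, 0, -0.05], [0, 0, 0, -0.05], [0, 0, 0, -0.05], [0, 0, 0, -0.05], [0, 0, 0, -0.05], [0, 0, 0, -0.05], [0, 0, 0, -0.05], [0, 0, 0, -0.05], [0, 0, 0, -0.05], [0, 0, 0, -0.05], [0, 0, 0, -0.05], [0, 0, 0, -0.05], [0, 0, 0, -0.05], [0, 0, 0, -0.05]]}}

```text
t: 15.73
tool_pos: [0.5745, 0.0654, 0.1324]
ee_rot: [-3.141, 0.0, 2.338]
wrist_force: [-0.3, -0.7, 0.7]
grip_width: 0.0726
grip_force: 0.0
```

Emit:
{"fn": "send_rows", "kwargs": {"series": [[0, 0, 0, -0.05], [0, 0, 0, -0.05], [0, 0, 0, -0.05], [0, 0, 0, -0.05], [0, 0, 0, -0.05], [0, 0, 0, -0.05], [0, 0, 0, -0.05], [0, 0, 0, -0.05], [0, 0, 0, -0.05], [0, 0, 0, -0.05], [0, 0, 0, -0.05], [0, 0, 0, -0.05], [0, 0, 0, -0.05], [0, 0, 0, -0.05], [0, 0, 0, -0.05], [0, 0, 0, -0.05], [0, 0, 0, -0.05], [0, 0, 0, -0.05], [0, 0, 0, -0.05], [0, 0, 0, -0.05]]}}

```text
t: 17.4
tool_pos: [0.5745, 0.0653, 0.1324]
ee_rot: [-3.142, -0.0, -2.375]
wrist_force: [0.5, -0.3, 0.4]
grip_width: 0.0728
grip_force: 0.0
```

Emit:
{"fn": "send_rows", "kwargs": {"series": [[0, 0, 0, 0], [0, 0, 0, 0], [0, 0, 0, 0]]}}

```text
t: 17.65
tool_pos: [0.5745, 0.0654, 0.1324]
ee_rot: [-3.142, -0.0, -2.381]
wrist_force: [-0.4, 0.2, -0.5]
grip_width: 0.0728
grip_force: 0.0
```

```bash
python3 - <<'E'
from h import *
o=env.get_obs();print(o["t"],o["q"],o["tool_pos"],o["ee_rot"],o["wrist_force"])
ims=[]
for n in ("side","wrist"):
    im=cams.grab_frame(n)[:,:,::-1].copy();cv2.imwrite(f"pics/{n}_f.png",im);ims.append(im)
    for q in("plug_dot","boss_mouth"):print(n,q,[(np.round(d["at"],1).tolist(),round(d["score"],2)) for d in cams.mark_of(q,n)[:4]])
cv2.imwrite("pics/f.png",np.hstack([cv2.resize(ims[0][185:245,290:350],(400,400),interpolation=cv2.INTER_CUBIC),cv2.resize(ims[1][200:400,220:420],(400,400),interpolation=cv2.INTER_CUBIC)]))
E
```

```text
17.65 [-0.36441518  0.36090565  0.21390003  1.86734078 -0.09401205  0.92312215
  2.22473261] [0.57454539 0.06541204 0.13242455] [-3.14156718e+00 -1.31739426e-04 -2.38057377e+00] [-0.38385677  0.1567789  -0.51229062]
side plug_dot [([323.2, 208.5], 0.82), ([339.3, 203.3], 0.72), ([340.2, 261.2], 0.55)]
side boss_mouth [([318.6, 232.8], 0.61)]
wrist plug_dot [([151.9, 1.3], 0.83), ([314.9, 270.7], 0.75), ([583.2, 337.5], 0.66), ([318.2, 235.8], 0.55)]
wrist boss_mouth [([611.6, 295.3], 0.35)]
```

View pics/f.png

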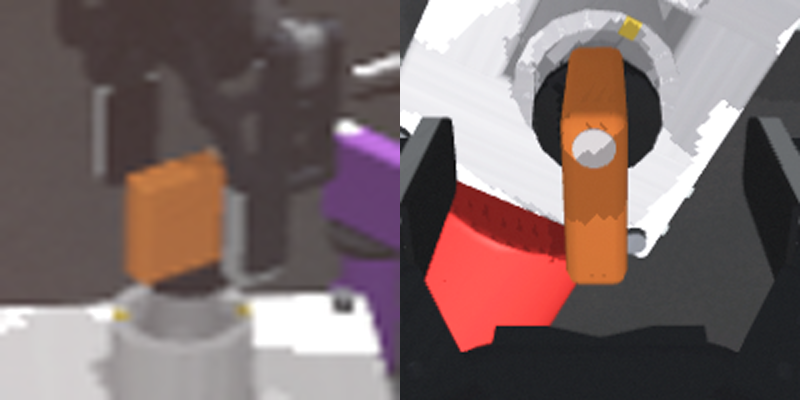

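The plug is upright and sunk further, a half turn on: the dot has moved to the far end at (595,148), and the wing is still aligned with the tool. Now I'll regrip and make the second half turn.

Emit:
{"fn": "send_rows", "kwargs": {"series": [[0, 0, 0, 0], [0, 0, 0, 0], [0, 0, 0, 0], [0, 0, 0, 0], [0, 0, 0, 0], [0, 0, 0, 0], [0, 0, 0, 0], [0, 0, 0, 0], [0, 0, 0, 0], [0, 0, 0, 0]], "claw": 0, "grip_force": 25}}

```text
t: 18.78
tool_pos: [0.5746, 0.0656, 0.1325]
ee_rot: [-3.141, 0.0, -2.379]
wrist_force: [-0.1, -0.3, 0.5]
grip_width: 0.0137
grip_force: 29.6
```

Emit:
{"fn": "send_rows", "kwargs": {"series": [[0, 0, 0.00035, 0.05], [0, 0, 0.00035, 0.05], [0, 0, 0.00035, 0.05], [0, 0, 0.00035, 0.05], [0, 0, 0.00035, 0.05], [0, 0, 0.00035, 0.05], [0, 0, 0.00035, 0.05], [0, 0, 0.00035, 0.05], [0, 0, 0.00035, 0.05], [0, 0, 0.00035, 0.05], [0, 0, 0, 0]]}}

```text
t: 19.7
tool_pos: [0.5749, 0.0653, 0.1309]
ee_rot: [-3.141, 0.001, 3.118]
wrist_force: [-0.1, -1.6, 0.8]
grip_width: 0.0135
grip_force: 29.8
```

Emit:
{"fn": "send_rows", "kwargs": {"series": [[0, 0, 0.00035, 0.05], [0, 0, 0.00035, 0.05], [0, 0, 0.00035, 0.05], [0, 0, 0.00035, 0.05], [0, 0, 0.00035, 0.05], [0, 0, 0.00035, 0.05], [0, 0, 0.00035, 0.05], [0, 0, 0.00035, 0.05], [0, 0, 0.00035, 0.05], [0, 0, 0.00035, 0.05], [0, 0, 0.00035, 0.05], [0, 0, 0.00035, 0.05], [0, 0, 0.00035, 0.05], [0, 0, 0.00035, 0.05], [0, 0, 0.00035, 0.05], [0, 0, 0, 0]]}}

```text
t: 21.03
tool_pos: [0.575, 0.0655, 0.1283]
ee_rot: [3.141, 0.001, 1.942]
wrist_force: [1.0, -0.2, 0.7]
grip_width: 0.0137
grip_force: 29.8
```

Emit:
{"fn": "send_rows", "kwargs": {"series": [[0, 0, 0.00035, 0.05], [0, 0, 0.00035, 0.05], [0, 0, 0.00035, 0.05], [0, 0, 0.00035, 0.05], [0, 0, 0.00035, 0.05], [0, 0, 0.00035, 0.05], [0, 0, 0.00035, 0.05], [0, 0, 0.00035, 0.05], [0, 0, 0.00035, 0.05], [0, 0, 0.00035, 0.05], [0, 0, 0.00035, 0.05], [0, 0, 0.00035, 0.05], [0, 0, 0.00035, 0.05], [0, 0, 0.00035, 0.05], [0, 0, 0.00035, 0.05], [0, 0, 0, 0], [0, 0, 0, 0], [0, 0, 0, 0], [0, 0, 0, 0]]}}

```text
t: 22.62
tool_pos: [0.575, 0.0657, 0.1257]
ee_rot: [3.141, -0.001, 0.765]
wrist_force: [1.1, -1.0, 0.7]
grip_width: 0.0142
grip_force: 29.8
```

```bash
python3 - <<'E'
from h import *
o=env.get_obs();print(o["t"],o["q"],o["joint_vel"].round(3),o["tool_pos"],o["ee_rot"],o["wrist_force"],o["torque"])
ims=[cams.grab_frame(n)[:,:,::-1].copy() for n in ("side","wrist")]
cv2.imwrite("pics/g.png",np.hstack([cv2.resize(ims[0][185:245,290:350],(400,400),interpolation=cv2.INTER_CUBIC),cv2.resize(ims[1][200:400,220:420],(400,400),interpolation=cv2.INTER_CUBIC)]))
E
```

```text
22.6167 [-0.87050129  0.49415055  0.85623666  1.89378064 -0.45363648  0.9582907
 -0.6107129 ] [-0.     0.001  0.003  0.002 -0.002  0.002 -0.008] [0.57501675 0.06573516 0.12569963] [ 3.14116714e+00 -1.03299394e-03  7.64938400e-01] [ 1.06564828 -1.02429214  0.69951933] [-0.06155273 -0.28701486 -0.04306991]
```

View pics/g.png

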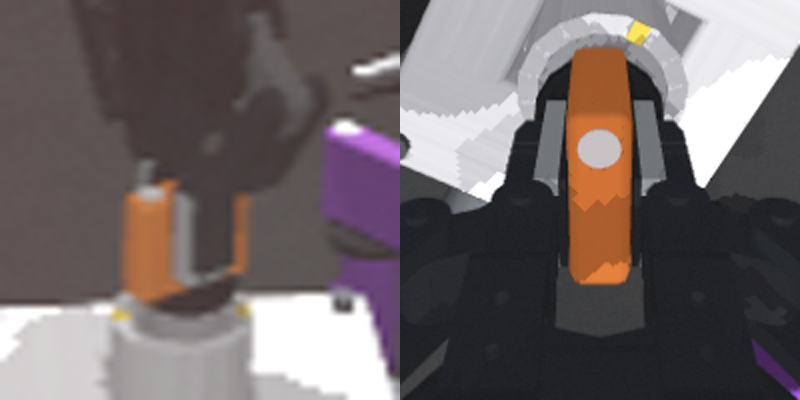

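The wing is back at its drop orientation after a full turn. It sits about 14 mm lower, upright, with the flange still clear of the rim and the grip holding. Handing in.

```bash
python3 -c "
from plant import job_done
print(job_done())"
```

```text
the job is handed in; nothing more can be done
None
```

The plug was turned backward until it dropped about 6 mm into the thread, then forward one full turn (one regrip halfway, about 14 mm sunk). I handed the job in with the gripper still holding it upright by its wing and the flange clear of the rim; no verdict came back.

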